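# Restock the paint lane and record it on the membrane keypad

## Task

Rotate the paint stock on the counting scale's lane: slide the old jar that stands in the lane forward, toward the robot, until it rests against the front stop, then set the new jar from the desk down gently behind it in the lane, both upright. Then record the count by pressing the long bar-shaped membrane key on the keypad until it takes a firm press of about 10 N for half a second, without mashing it, and let go. Leave the two square keys, the glue bottle and the glass tumblers alone.

Things in the scene. Friction and masses are not known exactly. Their poses are not given: they have to be found in the camera images.
- lane: Fixed counting scale with an aluminium stock lane on top, 185 x 98 mm. Origin: centre of its underside, on the desk; x runs along the lane to its back, -x to its front (toward the robot, within 0.3 rad), z up. Lane floor 45 mm above the origin; inside x -82.5 to +82.5, y -37 to +37 mm. Side and back rails rise 12 mm above the floor, front stop 30 mm, each 6 mm thick; open above. Holds two jars in file.
- lane_stop (a point): Middle of the front stop's inner face, at floor height (x = -82.5 mm, z = 45 mm in the lane's frame). A jar resting against the stop has its axis 32 mm behind this point.
- old_jar: The old jar: a closed white paint jar with grey screw cap, 64 mm in diameter, 80 mm tall, 0.17 to 0.35 kg. It starts in the rear part of the lane. Origin: centre of its underside; z up its axis.
- new_jar: The new jar: identical to the old one (64 mm diameter, 80 mm tall, 0.17 to 0.35 kg) but standing on the desk, in one of three places left or right of the lane. Origin: centre of its underside; z up its axis.
- bar_key: Long white bar-shaped membrane key, 26 mm (x) by 90 mm (y), on the terminal's edge nearest the robot. Origin: centre of its top face, 38 mm above the desk, 3 mm proud of the terminal; z up. Pressed straight down it hardly gives: a stiff spring of 12 N per mm, flush with the panel at 3 mm. It registers when 5 N or more is held on it for 0.2 s (aim for 10 N); over 40 N on the terminal or its keys cracks the panel.
- terminal: Fixed grey keypad terminal, 130 (x) by 150 (y) mm and 35 mm high, flat on top, standing left or right of the lane, turned up to 0.2 rad. Origin: centre of its underside; x points away from the robot. A dark display lies along its far edge, the bar key along its near edge, the two square keys between.
- square_key_left: Small square membrane key, 22 mm, same make; not to be pressed (3 N). Origin: centre of its top face. It lies 43 mm in x and +40 mm in y from the bar key.
- square_key_right: Small square membrane key, 22 mm, same make; not to be pressed (3 N). Origin: centre of its top face. It lies 43 mm in x and -40 mm in y from the bar key.
- glue_bottle: Bystander: tall white glue bottle, 56 mm in diameter, 170 mm tall, loose. Origin: centre of its underside.
- tumbler_a: Bystander: glass tumbler, 66 mm in diameter, 115 mm tall, loose. Origin: centre of its underside.
- tumbler_b: Bystander: glass tumbler, 68 mm in diameter, 120 mm tall, loose. Origin: centre of its underside.

How it is judged:
By the outcome, as a careful person would: the job done as asked, in the order asked, and still so for the second after the job is handed in, with the robot touching nothing.
It also fails if it takes over 72 s, if anything falls off the work surface, if the arm or the gripper's body presses on something with over 40 N, if the wrist force passes 120 N, or if a joint passes its speed limit or range.

## Robot

A 6-joint arm with a two-finger parallel gripper is mounted at the origin on the work surface. World frame = base frame: x ahead of the robot, y to its left, z up, the work surface at z = 0. Lengths are in m, angles in rad, forces in N, time in s.
With the tool pointing down it reaches from about 0.35 to 0.975 m from the base axis. Payload 4.9 kg.
Tool frame: the origin (TCP) lies midway between the tips of the shut fingers; the grasp point (between the pads) lies 19 mm behind it; z points along the fingers, y is the line along which they close (so a half turn about z gives the same grasp; the last joint's range is limited). The gripper opens to 85 mm and grips with 20 to 120 N. Pads are 22 mm wide; open, the fingers measure 114 mm over their backs; the gripper's body (76 mm by 85 mm) begins 54 mm behind the grasp point. The pads swing forward as they close: fully open they stand 13 mm farther back than shut.
Start: joints at [-1.259, 0.053, 1.613, -0, 1.476, -0.119], TCP at [0.261, -0.568, 0.193] pointing down, gripper open.
Joint ranges: [-3.01, 3.01], [-1.01, 2.22], [0.06, 2.58], [-1.02, 4.17], [0.09, 2.62], [-3.14, 3.14]. Speed limits (rad/s): [2.57, 2.57, 3.14, 3.14, 3.14, 3.14].

## Interface

Orientations are given as a unit quaternion [w, x, y, z].
In Python, from plant import state, grab_frame, job_done, cut_out, place_of gives the robot as it stands.
- The arm moves only by the tool jog_arm, never from a script. Its argument "motion" is text: rows parted by semicolons, each of 7 numbers parted by spaces: the opening in per cent of the stroke, from 0 (shut) to 100 (fully open), then the shift along the tool's x, y, z as a fraction of full scale, then the turn, a rotation vector about the tool's x, y, z as a fraction of full scale. A call has exactly 5 rows; each row is the pose to reach, as a shift and turn from the pose commanded when the call began, along the tool's axes at that moment; what a row does not reach only later rows make up. Full scale, the value 1, is 50 cm for a shift and 1.5 rad for a turn. A row lasts 1/8 s, in which the tool goes at most 62.5 mm and 10.7 degrees, less where a joint would pass 70% of its speed; a pose out of reach is approached as far as the arm can. A call with a number of a shift or a turn outside -1 to 1 is refused whole. A call with a gripper value outside its range is refused whole. The fingers move at their own pace and stop on an object; the grip force is fixed at half the most. Time passes only in rows, so rows that repeat a pose let the fingers close, or fill a call up. It gives the time, the measured TCP pose, the force, the opening and the grip force at its end, in the units of the state.
- state(): the state, without advancing time (a new reading comes with each control period).
- grab_frame(name): name is "scene" or "top" or "wrist"; returns a dict with "color" (480x640x3 uint8, red, green, blue), "range_z" (480x640 float32, m along the optical axis (not along the pixel's ray), 0 where there is no reading), "intrinsics" (3x3 intrinsics, pixels), "k1" (the pictures are not rectified: a ray, as slopes to the right and down, at radius r is drawn at 1 + k1 r^2 times it, then the intrinsics apply), "world_from_camera" (4x4, takes a point from camera to world coordinates). Camera axes: x right, y up, looking along -z (the intrinsics and any distortion apply to the point x, -y, -z); pixel columns grow to the right and rows downward; lengths in m; the calibration is good to about 2 mm. A picture is of the moment at which its call begins.
- job_done(): hands the job in; it is judged then, once.
Trained networks look in the newest picture that a camera, given by its name, has taken for a name from the list of things; names that differ only in an ending like _2 or _b are one class to them, and where a whole thing is asked for, a point or a joint stands for the part that bears it (a point fixed in the world has none). Each returns a list of dicts, best first, with "p" (0 to 1); they miss things now and then, are a little off and sometimes report something else, mostly with a low value. They report only what shows in the picture. A call takes as long as a camera call.
- cut_out(camera, thing): "pixels" (480x640 bool, what is visible of it).
- place_of(camera, thing): "at" ([x, y, z] in m, in world coordinates, good to about 4 mm: a listed point, or the origin of a listed thing).
The state is a dict: "time": time; "joint_pos": joint angles; "joint_vel": joint speeds; "joint_efforts": joint torques, N m; "tool_pos": TCP position; "tool_rot": TCP orientation; "contact_force": force on the tool from outside, world axes, zero at the start; "ft_torque": the same for the moment, N m; "gripper_width": opening from 0.0 (shut) to 1.0 (fully open); "grasp_force": force on a finger pad.
Only numpy, scipy, OpenCV 4.12 (cv2) and the standard library are available. Lean on these libraries where they do the work, as an engineer would, in place of code of your own. Each camera call takes 0.05 s, during which the arm holds its last target. There are 200 camera calls.

## Working session

There is one attempt and no reset: what is moved stays moved. The work goes in short steps, Python scripts to look and compute and a tool call to move; the robot and the scene stay as the last step left them, time stands still between calls to the robot, and variables do not carry over. Pictures are saved under pics/ and viewed, at most 10 in all, crops included, and the job is handed in when it is done.

Besides the shell and the picture viewer there is one more tool, called after "Call:" as name(argument=value, ...) on one line, values as JSON. jog_arm: Moves the arm, as the interface text tells. Shift numbers are shares of 50 cm and turn numbers shares of 1.5 rad, none past 1 either way. Its arguments: {"type":"object","properties":{"motion":{"type":"string"}},"required":["motion"]}

```bash
mkdir -p pics; cat > h.py <<'E'
import numpy as np, cv2
from plant import *
from scipy.spatial.transform import Rotation as R
def save(cam,fn):
    f=grab_frame(cam); cv2.imwrite('pics/'+fn,f['color'][...,::-1]); return f
def cloud(f):
    K=f['intrinsics'];v,u=np.mgrid[0:480,0:640]
    p=np.stack([u,v],-1).reshape(-1,1,2).astype(float)
    n=cv2.undistortPoints(p,K,np.array([f['k1'],0,0,0.])).reshape(480,640,2)
    z=f['range_z']; c=np.stack([n[...,0]*z,-n[...,1]*z,-z,np.ones_like(z)],-1)
    w=(c@f['world_from_camera'].T)[...,:3]; w[z==0]=np.nan; return w
def rel(target,yaw=None):
    """shift fractions in current tool axes to target TCP"""
    s=state();q=s['tool_rot'];r=R.from_quat([q[1],q[2],q[3],q[0]])
    print('t',s['time'],'tcp',np.round(s['tool_pos'],4),'shift',np.round(r.inv().apply(np.array(target)-s['tool_pos'])/.5,4)); return r
E
cat > look.py <<'E'
from h import *
for c in ['scene','top']:
    f=save(c,c+'0.png'); w=cloud(f)
    for n in ['lane','lane_stop','old_jar','new_jar','bar_key','terminal','square_key_left','square_key_right','glue_bottle','tumbler_a','tumbler_b']:
        print(c,n,[(np.round(d['at'],3).tolist(),round(d['p'],2)) for d in place_of(c,n)[:3]])
s=state();print(s['time'],s['tool_rot'],R.from_quat(np.roll(s['tool_rot'],-1)).as_matrix().round(3))
E
python3 look.py; python3 -c "
import cv2;print(0)"
```

```text
scene lane [([0.557, 0.006, 0.001], 0.76)]
scene lane_stop [([0.476, -0.007, 0.046], 0.91)]
scene old_jar [([0.584, 0.304, 0.002], 0.75), ([0.603, 0.009, 0.044], 0.61)]
scene new_jar [([0.48, 0.427, 0.0], 0.66)]
scene bar_key [([0.416, -0.222, 0.035], 0.77)]
scene terminal [([0.46, -0.218, 0.005], 0.76)]
scene square_key_left [([0.458, -0.172, 0.035], 0.61)]
scene square_key_right [([0.469, -0.254, 0.036], 0.54)]
scene glue_bottle [([0.607, -0.259, 0.002], 0.77), ([0.477, -0.006, 0.048], 0.41)]
scene tumbler_a [([0.583, 0.308, 0.0], 0.84), ([0.528, -0.407, -0.003], 0.66)]
scene tumbler_b [([0.583, 0.308, 0.0], 0.84), ([0.528, -0.407, -0.003], 0.66)]
top lane [([0.558, 0.008, 0.003], 0.98)]
top lane_stop [([0.477, -0.008, 0.044], 0.58)]
top old_jar [([0.599, 0.012, 0.047], 0.58)]
top new_jar [([0.482, 0.427, -0.001], 0.56)]
top bar_key [([0.418, -0.219, 0.041], 0.85), ([0.477, -0.011, 0.045], 0.66), ([0.46, -0.176, 0.04], 0.3)]
top terminal [([0.462, -0.215, -0.004], 0.88), ([0.419, -0.219, 0.038], 0.17)]
top square_key_left [([0.461, -0.177, 0.04], 0.59)]
top square_key_right [([0.474, -0.257, 0.038], 0.43)]
top glue_bottle [([0.607, -0.258, 0.004], 0.93), ([0.477, -0.006, 0.046], 0.47)]
top tumbler_a [([0.531, -0.408, 0.0], 0.58), ([0.461, -0.214, -0.002], 0.53)]
top tumbler_b [([0.531, -0.408, 0.0], 0.58), ([0.461, -0.214, -0.002], 0.53)]
1.2 [-2.08193427e-05  9.76891611e-01  2.13735304e-01 -3.23273988e-06] [[ 0.909  0.418 -0.   ]
 [ 0.418 -0.909  0.   ]
 [ 0.    -0.    -1.   ]]
0
```

View pics/top0.png

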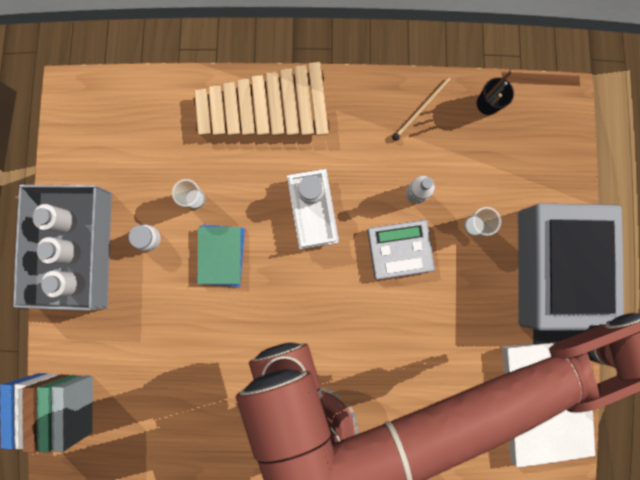

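View pics/scene0.png

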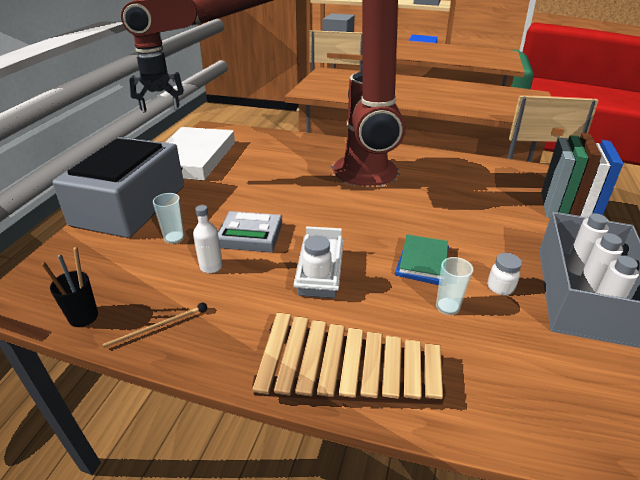

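```bash
cat > m.py <<'E'
from h import *
f=grab_frame('top'); w=cloud(f)
for n,i in [('old_jar',0),('new_jar',0),('lane',0),('bar_key',0),('terminal',0)]:
    for d in cut_out('top',n)[:2]:
        P=w[d['pixels']]; P=P[~np.isnan(P[:,0])]
        z=P[:,2]; top=np.percentile(z,95)
        Q=P[np.abs(z-top)<.006]
        (c,s,a)=cv2.minAreaRect((Q[:,:2]*1000).astype(np.float32))
        print(n,round(d['p'],2),len(P),'top z',top.round(4),'rect',np.round(c,1),np.round(s,1),round(a,1),'med',np.median(Q,0).round(4))
E
python3 m.py
```

```text
old_jar 0.86 613 top z 0.1285 rect [597.2  13.5] [54.1 53.1] 88.6 med [0.597  0.0123 0.1254]
new_jar 0.63 605 top z 0.0842 rect [476.3 425.1] [50.9 53.7] 89.9 med [0.476  0.4257 0.0813]
lane 0.91 2249 top z 0.063 rect [555.8   7.6] [177.   85.6] 10.5 med [0.5676 0.0231 0.0589]
bar_key 0.6 391 top z 0.0434 rect [ 419.4 -220.9] [26.5 88.5] 8.8 med [ 0.4198 -0.2189  0.0396]
```

Top view: lane at px (313,209) with the old jar in its rear at (312,187). The new jar is at (145,237), the tumblers at (188,193) and (484,222), the bottle at (422,188), and the bar key at (404,267). The measurements agree with the given sizes, and the lane yaw is about 10.5°.

Call:
jog_arm(motion="100 0 0 -0.12 0 0 0; 100 0.1 -0.07 -0.2 0 0 0.05; 100 0.2 -0.14 -0.2 0 0 0.1; 100 0.3 -0.21 -0.2 0 0 0.165; 100 0.4 -0.28 -0.2 0 0 0.165")

```text
time: 2.12
tool_pos: [0.3827, -0.3595, 0.2934]
tool_rot: [0.0, 0.996, 0.091, 0.0]
contact_force: [1.1, 0.4, 0.5]
gripper_width: 1.0
grasp_force: 0.0
```

```bash
python3 -c "
from h import *
r=rel([.575,.01,.28]); print(r.as_matrix().round(3))"
```

```text
t 2.125 tcp [ 0.3827 -0.3595  0.2934] shift [ 0.5121 -0.6571  0.0265]
[[ 0.983  0.181  0.001]
 [ 0.181 -0.983 -0.001]
 [ 0.001  0.001 -1.   ]]
```

Call:
jog_arm(motion="100 0.1 -0.06 0 0 0 0; 100 0.19 -0.14 0 0 0 0; 100 0.26 -0.24 0 0 0 0; 100 0.32 -0.34 0 0 0 0; 100 0.38 -0.45 0 0 0 0")

```text
time: 2.75
tool_pos: [0.5282, -0.1036, 0.2931]
tool_rot: [0.0, 0.996, 0.091, 0.0]
contact_force: [-0.4, -0.9, 0.6]
gripper_width: 1.001
grasp_force: 0.0
```

Call:
jog_arm(motion="100 0.08 -0.09 0 0 0 0; 100 0.1 -0.19 0 0 0 0; 100 0.1 -0.2 0 0 0 0; 100 0.1 -0.2 0 0 0 0; 100 0.1 -0.2 0 0 0 0")

```text
time: 3.38
tool_pos: [0.5586, 0.0008, 0.2929]
tool_rot: [0.0, 0.996, 0.091, 0.0]
contact_force: [-0.8, 0.3, -0.0]
gripper_width: 1.003
grasp_force: 0.0
```

```bash
cat > w.py <<'E'
from h import *
import sys
f=save('wrist',sys.argv[1]); w=cloud(f)
for n in sys.argv[2:]:
    print(n,[(np.round(d['at'],3).tolist(),round(d['p'],2)) for d in place_of('wrist',n)[:2]])
    for d in cut_out('wrist',n)[:2]:
        P=w[d['pixels']]; P=P[~np.isnan(P[:,0])]
        top=np.percentile(P[:,2],95); Q=P[np.abs(P[:,2]-top)<.006]
        print(round(d['p'],2),len(P),'top',top.round(4),[np.round(x,1) for x in cv2.minAreaRect((Q[:,:2]*1000).astype(np.float32))])
E
python3 w.py w1.png lane old_jar lane_stop; python3 -c "
from h import *
rel([.598,.0125,.08])"
```

```text
lane [([0.556, 0.01, -0.002], 0.95)]
0.79 11714 top 0.0682 [array([474. ,  -9.8]), array([ 7.2, 85.5]), np.float64(10.5)]
old_jar [([0.599, 0.009, 0.043], 0.84)]
0.6 3549 top 0.1256 [array([599.5,  11. ]), array([55.3, 55.3]), np.float64(57.0)]
lane_stop [([0.471, -0.007, 0.041], 0.59)]
0.9 11792 top 0.0699 [array([473.8,  -9.7]), array([ 6.9, 85.4]), np.float64(10.5)]
t 3.725 tcp [0.5586 0.0016 0.2929] shift [ 0.0814 -0.0072  0.4258]
```

View pics/w1.png

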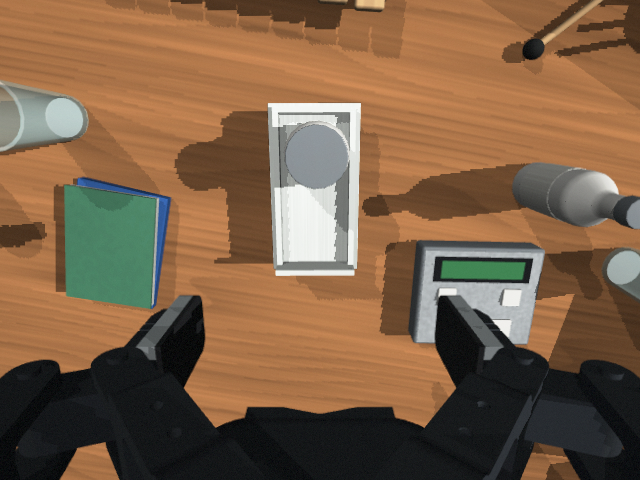

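The wrist view has the lane centred at px (315,190) and aligned with the tool, with the jar at (317,155). I'm descending on it.

Call:
jog_arm(motion="100 0.083 -0.004 0.06 0 0 0; 100 0.083 -0.004 0.18 0 0 0; 100 0.083 -0.004 0.28 0 0 0; 100 0.083 -0.004 0.38 0 0 0; 100 0.083 -0.004 0.456 0 0 0")

```text
time: 4.35
tool_pos: [0.598, 0.0116, 0.0623]
tool_rot: [-0.0, 0.996, 0.091, -0.001]
contact_force: [1.0, 0.0, -0.5]
gripper_width: 1.003
grasp_force: 0.0
```

Call:
jog_arm(motion="60 0 0 0 0 0 0; 60 0 0 0 0 0 0; 60 0 0 0 0 0 0; 60 0 0 0 0 0 0; 60 0 0 0 0 0 0")

```text
time: 4.97
tool_pos: [0.6001, 0.0115, 0.0664]
tool_rot: [0.0, 0.996, 0.091, 0.001]
contact_force: [0.1, 0.2, 3.3]
gripper_width: 0.636
grasp_force: 63.8
```

Call:
jog_arm(motion="60 -0.03 0 0 0 0 0; 60 -0.07 0 0 0 0 0; 60 -0.11 0 0 0 0 0; 60 -0.15 0 0 0 0 0; 60 -0.165 0 0 0 0 0")

```text
time: 5.6
tool_pos: [0.5183, -0.0037, 0.0665]
tool_rot: [0.0, 0.996, 0.091, 0.002]
contact_force: [7.9, 1.5, 15.3]
gripper_width: 0.642
grasp_force: 66.2
```

Call:
jog_arm(motion="60 -0.003 0 0 0 0 0; 60 -0.006 0 0 0 0 0; 60 -0.009 0 0 0 0 0; 60 -0.012 0 0 0 0 0; 60 -0.012 0 0 0 0 0")

```text
time: 6.22
tool_pos: [0.5136, -0.0046, 0.0665]
tool_rot: [0.0, 0.996, 0.092, 0.002]
contact_force: [2.6, 1.9, 6.1]
gripper_width: 0.634
grasp_force: 64.9
```

```bash
python3 w.py w2.png old_jar lane; python3 -c "
from h import *
print(state()['contact_force'],state()['ft_torque'])"
```

```text
old_jar []
0.61 24211 top 0.1253 [array([513.8,  -5.2]), array([56.8, 55. ]), np.float64(10.6)]
lane [([0.555, 0.009, -0.003], 0.95)]
0.64 45031 top 0.0567 [array([567.7,   7.7]), array([136.3,  86.7]), np.float64(10.7)]
[2.31933315 1.07727281 5.96426358] [ 0.17230589 -0.45599164  0.00215182]
```

View pics/w2.png

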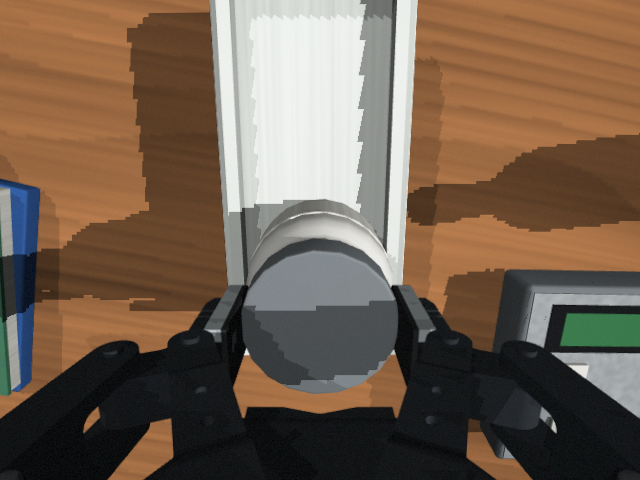

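The jar is held upright in the lane at px (320,315), about 5 mm short of the stop. I'm creeping on until the force rises.

Call:
jog_arm(motion="60 -0.002 0 0 0 0 0; 60 -0.004 0 0 0 0 0; 60 -0.006 0 0 0 0 0; 60 -0.008 0 0 0 0 0; 60 -0.008 0 0 0 0 0")

```text
time: 7.1
tool_pos: [0.5104, -0.0052, 0.0668]
tool_rot: [0.0, 0.996, 0.091, 0.003]
contact_force: [4.0, 1.0, 6.7]
gripper_width: 0.635
grasp_force: 64.9
```

Call:
jog_arm(motion="60 -0.001 0 0 0 0 0; 60 -0.002 0 0 0 0 0; 60 -0.003 0 0 0 0 0; 60 -0.004 0 0 0 0 0; 60 -0.004 0 0 0 0 0")

```text
time: 7.72
tool_pos: [0.5084, -0.0056, 0.0668]
tool_rot: [0.0, 0.996, 0.091, 0.003]
contact_force: [4.7, 1.0, 7.1]
gripper_width: 0.635
grasp_force: 65.0
```

Call:
jog_arm(motion="60 -0.001 0 0 0 0 0; 60 -0.002 0 0 0 0 0; 60 -0.003 0 0 0 0 0; 60 -0.004 0 0 0 0 0; 60 -0.004 0 0 0 0 0")

```text
time: 8.35
tool_pos: [0.5076, -0.0058, 0.067]
tool_rot: [0.0, 0.996, 0.091, 0.004]
contact_force: [8.7, 2.2, 4.7]
gripper_width: 0.642
grasp_force: 64.8
```

Call:
jog_arm(motion="60 -0.001 0 0 0 0 0; 60 -0.002 0 0 0 0 0; 60 -0.003 0 0 0 0 0; 60 -0.004 0 0 0 0 0; 60 -0.004 0 0 0 0 0")

```text
time: 8.98
tool_pos: [0.5068, -0.006, 0.0675]
tool_rot: [0.0, 0.996, 0.091, 0.006]
contact_force: [9.2, 2.0, 5.2]
gripper_width: 0.64
grasp_force: 64.6
```

Call:
jog_arm(motion="100 0 0 0 0 0 0; 100 0 0 0 0 0 0; 100 0 0 0 0 0 0; 100 0 0 0 0 0 0; 100 0 0 0 0 0 0")

```text
time: 9.6
tool_pos: [0.502, -0.0064, 0.0647]
tool_rot: [-0.0, 0.996, 0.091, -0.0]
contact_force: [0.1, 0.9, -0.1]
gripper_width: 0.996
grasp_force: 0.0
```

Call:
jog_arm(motion="100 0 0 -0.04 0 0 0; 100 0 0 -0.1 0 0 0; 100 0 0 -0.2 0 0 0; 100 0 0 -0.3 0 0 0; 100 0 0 -0.4 0 0 0")

```text
time: 10.22
tool_pos: [0.502, -0.0063, 0.2665]
tool_rot: [0.0, 0.996, 0.092, 0.0]
contact_force: [0.8, -0.2, 0.4]
gripper_width: 1.003
grasp_force: 0.0
```

```bash
python3 w.py w3.png old_jar lane lane_stop; python3 -c "
from h import *
rel([.45,.4,.27])"
```

```text
old_jar [([0.51, -0.009, 0.041], 0.82)]
0.92 4106 top 0.1255 [array([510.4,  -5.5]), array([54.9, 54.9]), np.float64(59.7)]
0.64 14730 top 0.0374 [array([ 462. , -214.6]), array([128.8, 148.6]), np.float64(8.9)]
lane [([0.554, 0.01, 0.0], 0.86)]
0.67 14896 top 0.0575 [array([560.6,   6.7]), array([171.7,  86.6]), np.float64(10.6)]
lane_stop []
0.89 14662 top 0.0574 [array([560.6,   6.7]), array([171.7,  86.6]), np.float64(10.6)]
t 10.575 tcp [ 0.5013 -0.0062  0.2628] shift [ 0.0471 -0.8175 -0.0137]
```

View pics/w3.png

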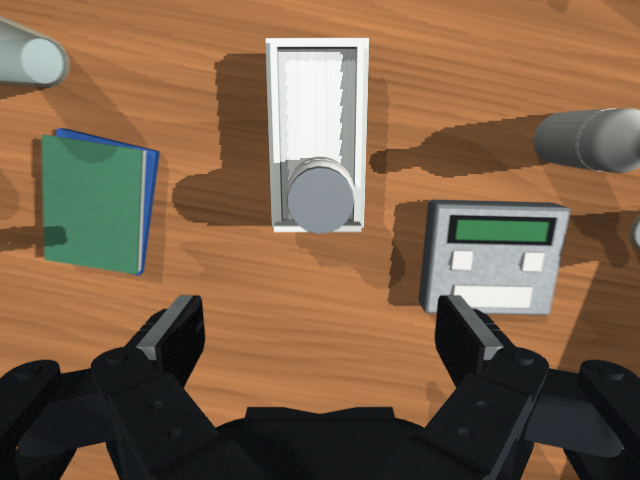

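The old jar is standing at the front stop (px 320,198). The measurement leaves a possible 1–2 mm gap, so I'll seat it with a low, gentle push from behind using shut fingers.

Call:
jog_arm(motion="0 0.06 0 0 0 0 0; 0 0.13 0.002 0 0 0 0; 0 0.13 0.002 0.0 0 0 0; 0 0.13 0.002 0.05 0 0 0; 0 0.13 0.002 0.15 0 0 0")

```text
time: 11.2
tool_pos: [0.567, 0.0042, 0.1908]
tool_rot: [0.0, 0.996, 0.092, 0.002]
contact_force: [0.4, -0.9, -1.4]
gripper_width: 0.004
grasp_force: 0.0
```

Call:
jog_arm(motion="0 0 0 0.1 0 0 0; 0 0 0 0.19 0 0 0; 0 0 0 0.23 0 0 0; 0 -0.006 0 0.23 0 0 0; 0 -0.012 0 0.23 0 0 0")

```text
time: 11.82
tool_pos: [0.5616, 0.0031, 0.0771]
tool_rot: [0.0, 0.996, 0.092, 0.002]
contact_force: [0.6, -0.7, 0.1]
gripper_width: -0.003
grasp_force: 0.0
```

Call:
jog_arm(motion="0 -0.006 0 0 0 0 0; 0 -0.01 0 0 0 0 0; 0 -0.012 0 0 0 0 0; 0 -0.014 0 0 0 0 0; 0 -0.016 0 0 0 0 0")

```text
time: 12.45
tool_pos: [0.5525, 0.002, 0.0749]
tool_rot: [-0.0, 0.996, 0.092, -0.0]
contact_force: [0.6, 0.7, 0.6]
gripper_width: 0.002
grasp_force: 0.0
```

Call:
jog_arm(motion="0 -0.001 0 0 0 0 0; 0 -0.002 0 0 0 0 0; 0 -0.003 0 0 0 0 0; 0 -0.004 0 0 0 0 0; 0 -0.004 0 0 0 0 0")

```text
time: 13.08
tool_pos: [0.5506, 0.0016, 0.0749]
tool_rot: [-0.0, 0.996, 0.092, -0.0]
contact_force: [0.1, 0.0, -0.1]
gripper_width: -0.002
grasp_force: 0.0
```

Call:
jog_arm(motion="0 -0.001 0 0 0 0 0; 0 -0.002 0 0 0 0 0; 0 -0.003 0 0 0 0 0; 0 -0.004 0 0 0 0 0; 0 -0.004 0 0 0 0 0")

```text
time: 13.7
tool_pos: [0.5488, 0.0012, 0.075]
tool_rot: [-0.0, 0.996, 0.092, 0.0]
contact_force: [0.8, -0.2, 0.2]
gripper_width: -0.001
grasp_force: 0.3
```

Call:
jog_arm(motion="0 -0.001 0 0 0 0 0; 0 -0.002 0 0 0 0 0; 0 -0.003 0 0 0 0 0; 0 -0.004 0 0 0 0 0; 0 -0.004 0 0 0 0 0")

```text
time: 14.32
tool_pos: [0.5468, 0.0008, 0.075]
tool_rot: [0.0, 0.996, 0.092, 0.0]
contact_force: [2.2, 1.3, 1.6]
gripper_width: 0.002
grasp_force: 0.8
```

Call:
jog_arm(motion="0 -0.001 0 0 0 0 0; 0 -0.002 0 0 0 0 0; 0 -0.003 0 0 0 0 0; 0 -0.004 0 0 0 0 0; 0 -0.004 0 0 0 0 0")

```text
time: 14.95
tool_pos: [0.5453, 0.0005, 0.0753]
tool_rot: [0.0, 0.996, 0.092, 0.001]
contact_force: [4.4, 0.7, 2.2]
gripper_width: -0.001
grasp_force: 1.8
```

Call:
jog_arm(motion="0 -0.001 0 0 0 0 0; 0 -0.002 0 0 0 0 0; 0 -0.003 0 0 0 0 0; 0 -0.004 0 0 0 0 0; 0 -0.004 0 0 0 0 0")

```text
time: 15.58
tool_pos: [0.5444, 0.0001, 0.0762]
tool_rot: [0.0, 0.996, 0.091, 0.002]
contact_force: [5.9, 1.4, 4.1]
gripper_width: 0.0
grasp_force: 3.2
```

Call:
jog_arm(motion="0 -0.002 0 0 0 0 0; 0 -0.004 0 0 0 0 0; 0 -0.005 0 0 0 0 0; 0 -0.006 0 0 0 0 0; 0 -0.006 0 0 0 0 0")

```text
time: 16.2
tool_pos: [0.5432, -0.0005, 0.0776]
tool_rot: [0.0, 0.996, 0.091, 0.004]
contact_force: [7.6, 0.7, 4.9]
gripper_width: 0.0
grasp_force: 4.5
```

Call:
jog_arm(motion="0 0.01 0 0 0 0 0; 0 0.03 0 0 0 0 0; 0 0.03 0 -0.1 0 0 0; 0 0.03 0 -0.2 0 0 0; 100 0.03 0 -0.32 0 0 0")

```text
time: 16.82
tool_pos: [0.5526, 0.0025, 0.2335]
tool_rot: [-0.001, 0.996, 0.092, -0.003]
contact_force: [0.7, -0.5, -0.1]
gripper_width: 0.2
grasp_force: 0.0
```

```bash
python3 w.py w4.png old_jar; python3 -c "
from h import *
r=rel([.45,.4,.27])
f=grab_frame('wrist');w=cloud(f).reshape(-1,3);w=w[~np.isnan(w[:,0])]
c=np.array([.556,.008]);d=np.array([.983,.182]);y=np.array([-.182,.983])
X=(w[:,:2]-c)@d;Y=(w[:,:2]-c)@y
m=(abs(Y)<.04)&(abs(X)<.1)
s=m&(abs(w[:,2]-.075)<.004)&(X<-.07); print('stop top X',np.percentile(X[s],[2,50,98]),s.sum())
j=m&(w[:,2]>.121); print('cap',X[j].min(),X[j].max(),Y[j].min(),Y[j].max())
for lo,hi in [(.04,.05)]:
  k=m&(w[:,2]<hi)&(w[:,2]>lo);print('floor Y',np.percentile(Y[k],[1,99]),'X',np.percentile(X[k],[1,99]))
k=(abs(X)<.1)&(abs(Y)<.06)&(abs(w[:,2]-.057)<.003)&(X>0)&(X<.07);print('rails',np.percentile(Y[k],[1,99]))"
```

```text
old_jar [([0.513, -0.006, 0.047], 0.7)]
0.98 5114 top 0.1254 [array([512. ,  -5.2]), array([53.8, 55.6]), np.float64(65.2)]
t 16.975 tcp [0.5562 0.0021 0.2386] shift [-0.0634 -0.821  -0.0646]
stop top X [-0.08668513 -0.08354441 -0.0807045 ] 195
cap -0.07462446116024941 0.019631085681727594 -0.03999248458480887 0.03999979679111656
floor Y [-0.03903903  0.03479529] X [-0.06344617  0.09270667]
rails [-0.04505611  0.04084444]
```

```bash
cat > g.py <<'E'
from h import *
import sys
cam=sys.argv[1]
f=grab_frame(cam);W=cloud(f)
c=np.array([.556,.008]);d=np.array([.983,.182]);y=np.array([-.182,.983])
X=(W[...,:2]-c)@d;Y=(W[...,:2]-c)@y;Z=W[...,2]
m=(abs(Y)<.05)&(abs(X)<.11)
s=m&(abs(Z-.0755)<.005)&(X<-.075)&(abs(Y)<.03); print('stop top X',np.percentile(X[s],[2,50,98]).round(4),s.sum())
for e in cut_out(cam,'old_jar')[:3]:
    k=e['pixels']&(abs(Z-.125)<.003)&m
    if k.sum()>100: print('cap X',np.percentile(X[k],[.5,99.5]).round(4),'Y',np.percentile(Y[k],[.5,99.5]).round(4))
k=m&(abs(Z-.057)<.0025)&(X>-.02)&(X<.07);print('rails Y',np.percentile(Y[k],[1,99]).round(4))
k=m&(abs(Z-.057)<.0025)&(X>.07)&(abs(Y)<.03);print('back rail X',np.percentile(X[k],[1,99]).round(4))
E
python3 g.py wrist; python3 -c "
from h import *
r=rel([.45,.4,.27])"
```

```text
stop top X [-0.0868 -0.0837 -0.0807] 65
cap X [-0.073  -0.0194] Y [-0.0325  0.0209]
rails Y [-0.0451  0.0408]
back rail X [0.0842 0.0901]
t 17.125 tcp [0.5532 0.0025 0.2322] shift [-0.0584 -0.8195 -0.0742]
```

Call:
jog_arm(motion="100 0 -0.1 -0.06 0 0 0; 100 -0.02 -0.22 -0.08 0 0 0; 100 -0.04 -0.34 -0.08 0 0 0; 100 -0.06 -0.46 -0.08 0 0 0; 100 -0.06 -0.58 -0.08 0 0 0")

```text
time: 17.75
tool_pos: [0.47, 0.2832, 0.272]
tool_rot: [0.001, 0.996, 0.092, -0.002]
contact_force: [1.2, 0.0, 0.4]
gripper_width: 0.998
grasp_force: 0.0
```

Call:
jog_arm(motion="100 0 -0.1 0 0 0 0; 100 0 -0.2 0 0 0 0; 100 0 -0.24 0 0 0 0; 100 0 -0.24 0 0 0 0; 100 0 -0.24 0 0 0 0")

```text
time: 18.38
tool_pos: [0.4505, 0.3986, 0.2741]
tool_rot: [0.001, 0.996, 0.091, -0.001]
contact_force: [0.1, -0.4, 0.1]
gripper_width: 0.993
grasp_force: 0.0
```

```bash
python3 w.py w5.png new_jar; python3 g.py top; python3 -c "
from h import *
r=rel([.478,.4255,.02])"
```

```text
new_jar [([0.48, 0.429, -0.003], 0.85)]
0.69 3170 top 0.0807 [array([480.4, 426.3]), array([55.7, 55.5]), np.float64(11.1)]
stop top X [-0.0887 -0.0855 -0.0803] 56
cap X [-0.0755 -0.022 ] Y [-0.0299  0.0226]
rails Y [-0.0432  0.0425]
back rail X [0.0816 0.0883]
t 18.625 tcp [0.4508 0.3991 0.2751] shift [ 0.063  -0.0421  0.5103]
```

View pics/w5.png

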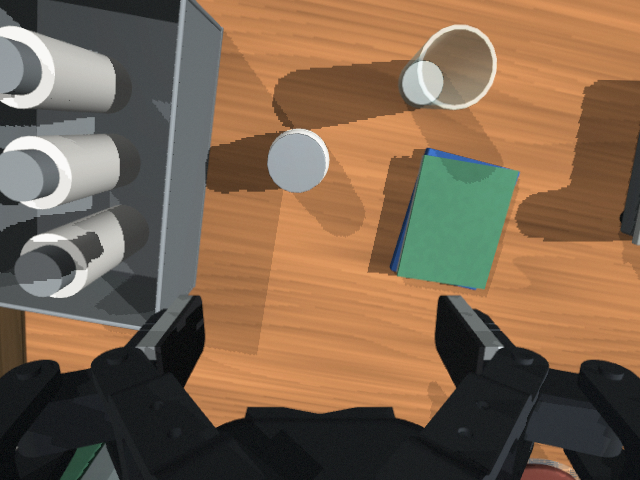

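The wrist view shows the new jar at px (298,160), a crate wall to its left near px 200 and a tumbler at (455,65). I'm checking the crate clearance before descending.

```bash
python3 -c "
from h import *
W=cloud(grab_frame('wrist'));P=W[~np.isnan(W[...,0])]
k=(abs(P[:,0]-.48)<.08)&(P[:,1]>.465)&(P[:,1]<.7)
for z in [.02,.04,.06,.08,.1,.12,.15]:
  q=P[k&(P[:,2]>z)]; print(z,len(q),q[:,1].min() if len(q) else None,q[:,2].max() if len(q) else None)
print(state()['joint_pos'])
"
```

```text
0.02 24262 0.46500056434442727 0.38956343499986806
0.04 22502 0.46500056434442727 0.38956343499986806
0.06 20503 0.46500056434442727 0.38956343499986806
0.08 18115 0.46500056434442727 0.38956343499986806
0.1 15384 0.46500056434442727 0.38956343499986806
0.12 11317 0.46500056434442727 0.38956343499986806
0.15 4994 0.46500056434442727 0.38956343499986806
[ 6.01421421e-01 -3.72592500e-02  1.56770874e+00 -1.04297933e-04
  1.61070684e+00  1.99015030e+00]
```

Call:
jog_arm(motion="100 0.067 -0.043 0 0 0 -0.12; 100 0.067 -0.043 0 0 0 -0.24; 100 0.067 -0.043 0 0 0 -0.36; 100 0.067 -0.043 0 0 0 -0.48; 100 0.067 -0.043 0 0 0 -0.6")

```text
time: 19.3
tool_pos: [0.4795, 0.4269, 0.2751]
tool_rot: [0.0, 0.855, 0.518, 0.0]
contact_force: [-0.3, 0.5, -0.4]
gripper_width: 1.001
grasp_force: 0.0
```

Call:
jog_arm(motion="100 0 0 0 0 0 -0.12; 100 0 0 0 0 0 -0.24; 100 0 0 0.06 0 0 -0.33; 100 0 0 0.16 0 0 -0.33; 100 0 0 0.2 0 0 -0.33")

```text
time: 19.92
tool_pos: [0.4779, 0.4258, 0.1712]
tool_rot: [-0.0, 0.705, 0.71, -0.003]
contact_force: [-0.2, -0.3, 0.3]
gripper_width: 1.001
grasp_force: 0.0
```

```bash
python3 w.py w6.png new_jar; python3 -c "
from h import *
r=rel([.480,.4265,.022]);print(r.as_matrix().round(3))"
```

```text
new_jar [([0.482, 0.429, -0.001], 0.93)]
0.77 5605 top 0.0803 [array([480.3, 426.8]), array([55. , 54.7]), np.float64(36.6)]
t 20.075 tcp [0.4791 0.4269 0.1744] shift [-0.0004  0.0022  0.3049]
[[-0.007  1.    -0.001]
 [ 1.     0.007 -0.001]
 [-0.001 -0.001 -1.   ]]
```

View pics/w6.png

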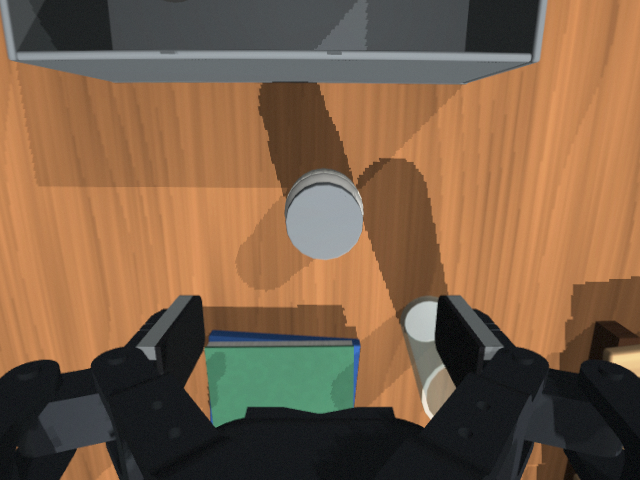

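The jar is centred between the fingers at px (325,222), and the crate is clear. Descending to grasp.

Call:
jog_arm(motion="100 0 0.003 0.09 0 0 0; 100 0 0.003 0.19 0 0 0; 100 0 0.003 0.26 0 0 0; 100 0 0.003 0.3 0 0 0; 100 0 0.003 0.306 0 0 0")

```text
time: 20.7
tool_pos: [0.4813, 0.4275, 0.0223]
tool_rot: [0.0, 0.704, 0.71, 0.0]
contact_force: [-0.6, 0.5, -0.0]
gripper_width: 0.997
grasp_force: 0.0
```

Call:
jog_arm(motion="60 0 0 0 0 0 0; 60 0 0 0 0 0 0; 60 0 0 0 0 0 0; 60 0 0 0 0 0 0; 60 0 0 0 0 0 0")

```text
time: 21.32
tool_pos: [0.4821, 0.4285, 0.0249]
tool_rot: [0.0, 0.704, 0.71, 0.002]
contact_force: [-2.0, -0.2, 5.8]
gripper_width: 0.636
grasp_force: 63.1
```

Call:
jog_arm(motion="60 0 0 -0.04 0 0 0; 60 0 0 -0.12 0 0 0; 60 0 0 -0.22 0 0 0; 60 0 0 -0.34 0 0 0; 60 0 0 -0.46 0 0 0")

```text
time: 21.95
tool_pos: [0.4803, 0.4268, 0.2544]
tool_rot: [0.0, 0.704, 0.71, 0.0]
contact_force: [0.9, 0.3, -3.2]
gripper_width: 0.637
grasp_force: 64.1
```

```bash
python3 -c "
from h import *
r=rel([.589,.0145,.25]);print(r.as_matrix().round(3));print(state()['contact_force'])"
```

```text
t 21.95 tcp [0.4803 0.4268 0.2544] shift [-0.8263  0.2111  0.0087]
[[-0.007  1.     0.   ]
 [ 1.     0.007 -0.   ]
 [-0.     0.    -1.   ]]
[ 0.92011301  0.3252048  -3.23174663]
```

Call:
jog_arm(motion="60 -0.1 0.025 0 0 0 0.11; 60 -0.22 0.055 0 0 0 0.22; 60 -0.34 0.085 0 0 0 0.33; 60 -0.46 0.115 0 0 0 0.44; 60 -0.58 0.145 0 0 0 0.55")

```text
time: 22.58
tool_pos: [0.5554, 0.1358, 0.2528]
tool_rot: [0.0, 0.931, 0.365, 0.001]
contact_force: [1.4, 0.3, -3.7]
gripper_width: 0.634
grasp_force: 64.2
```

```bash
python3 -c "
from h import *
r=rel([.5887,.013,.25]);print(np.rad2deg(np.arctan2(*r.as_matrix()[[1,0],0])))"
```

```text
t 22.575 tcp [0.5554 0.1358 0.2528] shift [-0.1183  0.2253  0.0056]
42.859040113148026
```

Call:
jog_arm(motion="60 -0.04 0.08 0 0 0 0.12; 60 -0.08 0.16 0 0 0 0.24; 60 -0.11 0.21 0 0 0 0.34; 60 -0.118 0.225 0 0 0 0.378; 60 -0.118 0.225 0 0 0 0.378")

```text
time: 23.2
tool_pos: [0.5892, 0.0146, 0.2524]
tool_rot: [0.0, 0.996, 0.093, 0.0]
contact_force: [0.1, 0.6, -2.8]
gripper_width: 0.635
grasp_force: 64.3
```

```bash
python3 g.py top; python3 -c "
from h import *
r=rel([.5887,.013,.072]);print(np.rad2deg(np.arctan2(*r.as_matrix()[[1,0],0])))"
```

```text
stop top X [-0.0887 -0.0887 -0.0887] 1
rails Y [-0.0426  0.0424]
t 23.3 tcp [0.5892 0.0157 0.2523] shift [-0.002   0.0052  0.3606]
10.733696230782705Traceback (most recent call last):
  File "g.py", line 13, in <module>
    k=m&(abs(Z-.057)<.0025)&(X>.07)&(abs(Y)<.03);print('back rail X',np.percentile(X[k],[1,99]).round(4))
                                                                     ~~~~~~~~~~~~~^^^^^^^^^^^^^
    return _quantile_unchecked(
        a, q, axis, out, overwrite_input, method, keepdims, weights)
    return _ureduce(a,
                    func=_quantile_ureduce_func,
    ...<5 lines>...
                    overwrite_input=overwrite_input,
                    method=method)
    r = func(a, **kwargs)
    result = _quantile(arr,
                       quantiles=q,
    ...<2 lines>...
                       out=out,
                       weights=wgt)
    slices_having_nans = np.isnan(arr[-1, ...])
                                  ~~~^^^^^^^^^
IndexError: index -1 is out of bounds for axis 0 with size 0
```

Call:
jog_arm(motion="60 -0.002 0.0045 0.06 0 0 0; 60 -0.002 0.0045 0.16 0 0 0; 60 -0.002 0.0045 0.25 0 0 0; 60 -0.002 0.0045 0.31 0 0 0; 60 -0.002 0.0045 0.335 0 0 0")

```text
time: 23.92
tool_pos: [0.5871, 0.0139, 0.0821]
tool_rot: [-0.0, 0.996, 0.094, -0.002]
contact_force: [0.3, -0.6, -3.2]
gripper_width: 0.635
grasp_force: 64.3
```

Call:
jog_arm(motion="60 0 0 0.006 0 0 0; 60 0 0 0.012 0 0 0; 60 0 0 0.017 0 0 0; 60 0 0 0.022 0 0 0; 60 0 0 0.024 0 0 0")

```text
time: 24.55
tool_pos: [0.5889, 0.0129, 0.0725]
tool_rot: [0.0, 0.996, 0.093, 0.0]
contact_force: [0.8, 0.9, -2.4]
gripper_width: 0.632
grasp_force: 64.3
```

Call:
jog_arm(motion="60 0 0 0.001 0 0 0; 60 0 0 0.002 0 0 0; 60 0 0 0.003 0 0 0; 60 0 0 0.004 0 0 0; 60 0 0 0.005 0 0 0")

```text
time: 25.18
tool_pos: [0.589, 0.013, 0.0701]
tool_rot: [-0.0, 0.996, 0.093, 0.0]
contact_force: [-0.1, 0.8, -1.5]
gripper_width: 0.634
grasp_force: 64.4
```

Call:
jog_arm(motion="60 0 0 0.001 0 0 0; 60 0 0 0.002 0 0 0; 60 0 0 0.003 0 0 0; 60 0 0 0.003 0 0 0; 60 0 0 0.003 0 0 0")

```text
time: 25.8
tool_pos: [0.5896, 0.0131, 0.07]
tool_rot: [-0.0, 0.996, 0.093, 0.001]
contact_force: [-2.7, 1.1, 5.1]
gripper_width: 0.628
grasp_force: 65.3
```

Touchdown felt: the force went from -3 to +5 N. Releasing and going up.

Call:
jog_arm(motion="100 0 0 0 0 0 0; 100 0 0 0 0 0 0; 100 0 0 0 0 0 0; 100 0 0 0 0 0 0; 100 0 0 0 0 0 0")

```text
time: 26.42
tool_pos: [0.5888, 0.013, 0.0683]
tool_rot: [-0.0, 0.996, 0.093, -0.0]
contact_force: [-0.3, 0.2, -0.1]
gripper_width: 0.997
grasp_force: 0.0
```

Call:
jog_arm(motion="100 0 0 -0.04 0 0 0; 100 0 0 -0.1 0 0 0; 100 0 0 -0.2 0 0 0; 100 -0.06 0 -0.3 0 0 0; 100 -0.16 0 -0.4 0 0 0")

```text
time: 27.05
tool_pos: [0.5159, -0.0009, 0.2666]
tool_rot: [0.0, 0.996, 0.093, 0.002]
contact_force: [0.7, 0.6, 0.4]
gripper_width: 1.001
grasp_force: 0.0
```

```bash
python3 w.py w7.png old_jar new_jar bar_key terminal; python3 -c "
from h import *
r=rel([.416,-.22,.15]);print(np.rad2deg(np.arctan2(*r.as_matrix()[[1,0],0])))"
```

```text
old_jar [([0.508, -0.008, 0.043], 0.81)]
0.88 4206 top 0.1255 [array([511.3,  -5.9]), array([55.4, 55.3]), np.float64(77.9)]
0.38 373 top 0.0386 [array([ 456.7, -175.7]), array([24.6, 23.8]), np.float64(8.9)]
new_jar [([0.587, 0.019, 0.046], 0.91)]
0.84 4278 top 0.1255 [array([587.8,  13.5]), array([56. , 55.5]), np.float64(16.8)]
bar_key [([0.422, -0.221, 0.032], 0.94), ([0.473, -0.258, 0.035], 0.47)]
0.69 13579 top 0.0374 [array([ 461.5, -214.8]), array([129. , 148.4]), np.float64(9.1)]
0.6 1178 top 0.0384 [array([ 423. , -228.6]), array([28.1, 80.9]), np.float64(8.0)]
terminal [([0.461, -0.215, -0.002], 0.59)]
0.62 13450 top 0.0374 [array([ 462.1, -214.6]), array([128.1, 148.6]), np.float64(8.6)]
0.29 350 top 0.0185 [array([ 516.8, -384.4]), array([33.1,  6.2]), np.float64(23.5)]
t 27.5 tcp [ 0.5156 -0.0006  0.2607] shift [-0.2763  0.3946  0.2218]
10.687916713441908
```

View pics/w7.png

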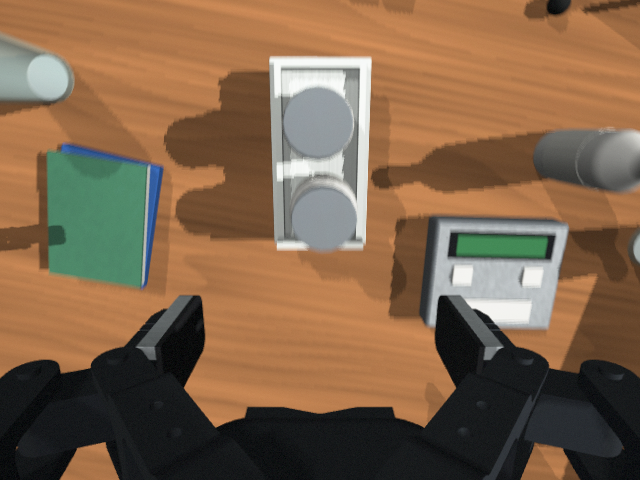

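Both jars stand upright in file in the lane, at px (317,122) and (323,215). The bar key is at about (500,310), so I'm moving there.

Call:
jog_arm(motion="0 -0.07 0.1 0 0 0 0; 0 -0.14 0.2 0 0 0 0; 0 -0.21 0.3 0.05 0 0 0; 0 -0.275 0.396 0.12 0 0 0; 0 -0.275 0.396 0.22 0 0 0")

```text
time: 28.12
tool_pos: [0.4173, -0.2242, 0.1526]
tool_rot: [0.001, 0.996, 0.091, 0.001]
contact_force: [0.4, 0.4, -0.8]
gripper_width: 0.002
grasp_force: 0.0
```

Call:
jog_arm(motion="0 0 0 0.06 0 0 0; 0 0 0 0.12 0 0 0; 0 0 0 0.16 0 0 0; 0 0 0 0.18 0 0 0; 0 0 0 0.19 0 0 0")

```text
time: 28.75
tool_pos: [0.4173, -0.2206, 0.0568]
tool_rot: [-0.0, 0.996, 0.093, -0.001]
contact_force: [0.2, -0.9, 0.5]
gripper_width: 0.003
grasp_force: 0.0
```

```bash
python3 -c "
from h import *
r=rel([.418,-.2205,.038]);print([(d['at'],d['p']) for d in (grab_frame('wrist'),place_of('wrist','bar_key'))[1][:2]])"
```

```text
t 28.75 tcp [ 0.4173 -0.2206  0.0568] shift [0.0014 0.0002 0.0376]
[([0.4238, -0.2194, 0.0352], 0.82)]
```

Call:
jog_arm(motion="0 0.004 0 0.01 0 0 0; 0 0.004 0 0.02 0 0 0; 0 0.004 0 0.028 0 0 0; 0 0.004 0 0.033 0 0 0; 0 0.004 0 0.033 0 0 0")

```text
time: 29.48
tool_pos: [0.4193, -0.2203, 0.0408]
tool_rot: [-0.0, 0.996, 0.093, -0.0]
contact_force: [0.5, -0.1, 0.0]
gripper_width: 0.001
grasp_force: 0.0
```

Call:
jog_arm(motion="0 0 0 0.001 0 0 0; 0 0 0 0.002 0 0 0; 0 0 0 0.003 0 0 0; 0 0 0 0.004 0 0 0; 0 0 0 0.004 0 0 0")

```text
time: 30.1
tool_pos: [0.4194, -0.2204, 0.0391]
tool_rot: [0.0, 0.996, 0.093, -0.0]
contact_force: [-0.1, -0.1, -0.4]
gripper_width: -0.002
grasp_force: 0.0
```

Call:
jog_arm(motion="0 0 0 0.001 0 0 0; 0 0 0 0.002 0 0 0; 0 0 0 0.003 0 0 0; 0 0 0 0.003 0 0 0; 0 0 0 0.003 0 0 0")

```text
time: 30.72
tool_pos: [0.4194, -0.2205, 0.0376]
tool_rot: [-0.0, 0.996, 0.093, 0.0]
contact_force: [-0.4, 1.0, -0.2]
gripper_width: -0.002
grasp_force: 0.0
```

Call:
jog_arm(motion="0 0 0 0.001 0 0 0; 0 0 0 0.002 0 0 0; 0 0 0 0.002 0 0 0; 0 0 0 0.002 0 0 0; 0 0 0 0.002 0 0 0")

```text
time: 31.35
tool_pos: [0.4194, -0.2204, 0.0366]
tool_rot: [0.0, 0.996, 0.093, -0.0]
contact_force: [0.5, -0.4, 0.0]
gripper_width: 0.0
grasp_force: 0.0
```

Call:
jog_arm(motion="0 0 0 0.001 0 0 0; 0 0 0 0.002 0 0 0; 0 0 0 0.002 0 0 0; 0 0 0 0.002 0 0 0; 0 0 0 0.002 0 0 0")

```text
time: 31.98
tool_pos: [0.4195, -0.2204, 0.0356]
tool_rot: [0.0, 0.996, 0.093, 0.0]
contact_force: [0.6, -0.2, -0.6]
gripper_width: 0.002
grasp_force: 0.0
```

Call:
jog_arm(motion="0 0 0 0.001 0 0 0; 0 0 0 0.002 0 0 0; 0 0 0 0.002 0 0 0; 0 0 0 0.002 0 0 0; 0 0 0 0.002 0 0 0")

```text
time: 32.6
tool_pos: [0.4195, -0.2204, 0.0346]
tool_rot: [-0.0, 0.996, 0.093, 0.0]
contact_force: [-0.5, -0.6, -0.4]
gripper_width: -0.003
grasp_force: 0.0
```

Call:
jog_arm(motion="0 0 0 0.001 0 0 0; 0 0 0 0.002 0 0 0; 0 0 0 0.002 0 0 0; 0 0 0 0.002 0 0 0; 0 0 0 0.002 0 0 0")

```text
time: 33.22
tool_pos: [0.4195, -0.2204, 0.0336]
tool_rot: [-0.0, 0.996, 0.093, -0.0]
contact_force: [-0.3, 0.9, -0.3]
gripper_width: -0.002
grasp_force: 0.0
```

```bash
python3 -c "
from h import *
f=save('wrist','w8.png'); s=state(); print(s['contact_force'],s['tool_pos'],s['gripper_width'])
f=grab_frame('scene');cv2.imwrite('pics/s8.png',cv2.resize(f['color'][160:280,180:340,::-1],None,fx=4,fy=4))"
```

```text
[-1.02404295  0.35225772  0.10964763] [ 0.41946833 -0.22044475  0.03361464] 0.0019424823986976994
```

View pics/w8.png

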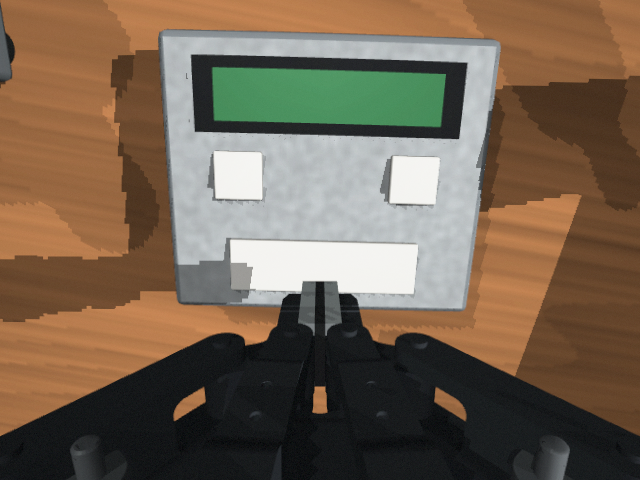

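The wrist view has the shut fingertips at px (320,283), over the bar key's near half (key spans rows 240–293). I'm comparing tip and key heights by depth.

```bash
python3 -c "
from h import *
f=grab_frame('wrist');W=cloud(f)
for v,u in [(250,320),(265,320),(276,320),(284,312),(284,332),(290,312),(300,332),(320,310),(290,260),(300,250),(300,400)]: print(v,u,W[v,u].round(4))
T=np.linalg.inv(f['world_from_camera']);K=f['intrinsics']
for p in [(.4195,-.2204,.0336),(.4305,-.2204,.0336),(.4195,-.2204,.0536),(.4305,-.2184,.0536)]:
  c=T@np.r_[p,1];a=np.array([c[0],-c[1]])/-c[2];a*=1+f['k1']*(a@a);print(p,K[:2,:2]@a+K[:2,2])
print(f['world_from_camera'].round(3))
"
```

```text
250 320 [ 0.4309 -0.2192  0.0387]
265 320 [ 0.4232 -0.2206  0.0377]
276 320 [ 0.4176 -0.2217  0.0375]
284 312 [ 0.4297 -0.2164  0.0785]
284 332 [ 0.4308 -0.2238  0.0779]
290 312 [ 0.4294 -0.2165  0.0835]
300 332 [ 0.4308 -0.2234  0.0922]
320 310 [ 0.43   -0.2163  0.1074]
290 260 [ 0.4045 -0.1941  0.0366]
300 250 [ 0.3971 -0.1898  0.0343]
300 400 [ 0.4112 -0.2638  0.0345]
(0.4195, -0.2204, 0.0336) [318.12546212 269.01181356]
(0.4305, -0.2204, 0.0336) [322.31332011 248.03556198]
(0.4195, -0.2204, 0.0536) [317.91675592 284.80144599]
(0.4305, -0.2184, 0.0536) [318.05998467 260.91172432]
[[ 0.185  0.947  0.262  0.486]
 [-0.983  0.179  0.048 -0.209]
 [-0.001 -0.266  0.964  0.214]
 [ 0.     0.     0.     1.   ]]
```

The depth shows the real fingertips at z ≈ 0.078, about 44 mm above the reported TCP, so the jars were gripped by their 54 mm caps. The key still lies about 40 mm below the tips, so I'll go down 32 mm and then feel for it.

Call:
jog_arm(motion="0 0 0 0.02 0 0 0; 0 0 0 0.04 0 0 0; 0 0 0 0.055 0 0 0; 0 0 0 0.064 0 0 0; 0 0 0 0.064 0 0 0")

```text
time: 34.0
tool_pos: [0.4191, -0.2202, 0.001]
tool_rot: [-0.0, 0.996, 0.093, -0.0]
contact_force: [0.3, 0.4, 0.3]
gripper_width: 0.003
grasp_force: 0.0
```

```bash
python3 -c "
from h import *
f=save('wrist','w9.png');W=cloud(f)
for v in range(240,330,8): print(v,W[v,310].round(4),W[v,332].round(4))
s=state();print(s['tool_pos'],s['contact_force'])"
```

```text
240 [ 0.4426 -0.2127  0.0339] [ 0.4446 -0.2211  0.0352]
248 [ 0.4392 -0.2133  0.0335] [ 0.4413 -0.2217  0.0351]
256 [ 0.4364 -0.2138  0.0349] [ 0.4378 -0.2225  0.0342]
264 [ 0.4334 -0.2144  0.0359] [ 0.4352 -0.2229  0.0362]
272 [ 0.4312 -0.2149  0.0386] [ 0.4325 -0.2234  0.038 ]
280 [ 0.4275 -0.2155  0.0377] [ 0.4292 -0.224   0.038 ]
288 [ 0.4289 -0.2156  0.0489] [ 0.4306 -0.2234  0.0495]
296 [ 0.4296 -0.2157  0.0575] [ 0.4307 -0.2232  0.0567]
304 [ 0.4295 -0.2158  0.0635] [ 0.4307 -0.223   0.0631]
312 [ 0.4292 -0.216   0.0685] [ 0.4298 -0.2231  0.0671]
320 [ 0.4297 -0.2161  0.0748] [ 0.4304 -0.2228  0.0737]
328 [ 0.4308 -0.2161  0.0817] [ 0.4314 -0.2224  0.0807]
[ 0.41944567 -0.22042611  0.00149538] [-0.36370933 -0.58563215 -0.3874307 ]
```

Call:
jog_arm(motion="0 0 0 0.002 0 0 0; 0 0 0 0.004 0 0 0; 0 0 0 0.006 0 0 0; 0 0 0 0.008 0 0 0; 0 0 0 0.008 0 0 0")

```text
time: 34.67
tool_pos: [0.4197, -0.2206, -0.0011]
tool_rot: [-0.0, 0.996, 0.093, -0.0]
contact_force: [-3.3, 2.7, 8.6]
gripper_width: 0.002
grasp_force: 4.3
```

Call:
jog_arm(motion="0 0 0 0.001 0 0 0; 0 0 0 0.002 0 0 0; 0 0 0 0.003 0 0 0; 0 0 0 0.003 0 0 0; 0 0 0 0.003 0 0 0")

```text
time: 35.3
tool_pos: [0.4197, -0.2206, -0.0017]
tool_rot: [-0.0, 0.996, 0.093, -0.0]
contact_force: [-6.4, 4.6, 15.2]
gripper_width: 0.005
grasp_force: 7.5
```

The press was held at 9–15 N for over half a second. Releasing and rising clear.

Call:
jog_arm(motion="0 0 0 -0.02 0 0 0; 0 0 0 -0.12 0 0 0; 0 0 0 -0.24 0 0 0; 0 0 0 -0.36 0 0 0; 0 0 0 -0.48 0 0 0")

```text
time: 35.92
tool_pos: [0.4191, -0.2202, 0.238]
tool_rot: [0.0, 0.996, 0.093, 0.0]
contact_force: [-0.3, -0.6, -1.2]
gripper_width: -0.0
grasp_force: 0.0
```

```bash
python3 g.py top; python3 -c "
from h import *
print(state()['contact_force'])
for n in ['old_jar','new_jar']: print([(d['at'],d['p']) for d in place_of('top',n)[:2]])
f=grab_frame('top');W=cloud(f);cv2.imwrite('pics/t9.png',cv2.resize(f['color'][150:270,250:450,::-1],None,fx=4,fy=4,interpolation=cv2.INTER_CUBIC))"
```

```text
stop top X [-0.0886 -0.0853 -0.0776] 59
cap X [-0.0749 -0.0219] Y [-0.03    0.0233]
rails Y [-0.0433  0.0424]
back rail X [0.0815 0.0882]
[-0.20300421 -0.06996586  1.52700175]
[([0.5129, -0.0048, 0.0471], 0.98), ([0.462, -0.1769, 0.0397], 0.18)]
[([0.5911, 0.0158, 0.0443], 0.68), ([0.5835, 0.3048, 0.0022], 0.21)]
```

View pics/t9.png

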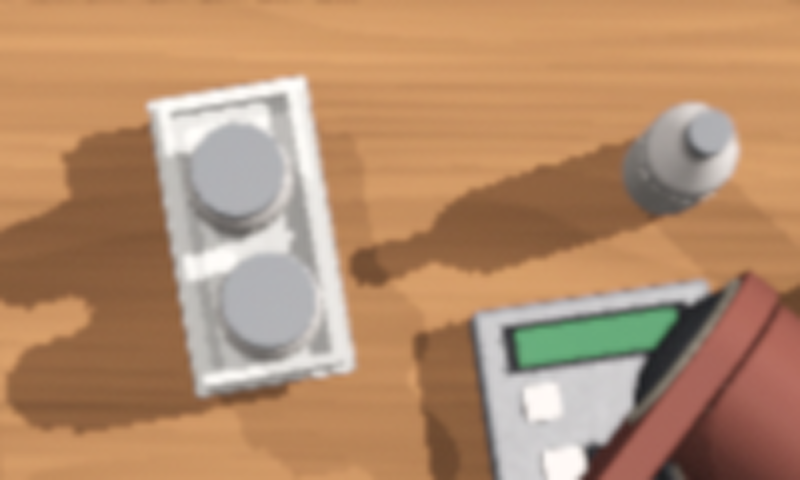

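A careful look suggests the old jar rocked back about 2–3 mm from the stop on release. Two views agree: cap centre at X ≈ -0.048 against ≈ -0.0505 when resting on the stop. There is plenty of time, so I'll reseat it with a low grip on its body.

Call:
jog_arm(motion="0 0.06 -0.09 0 0 0 0; 100 0.13 -0.19 0 0 0 0; 100 0.19 -0.29 0 0 0 0; 100 0.26 -0.388 0 0 0 0; 100 0.26 -0.388 0.04 0 0 0")

```text
time: 36.8
tool_pos: [0.5118, -0.0023, 0.2147]
tool_rot: [-0.0, 0.995, 0.096, -0.0]
contact_force: [-0.3, -0.7, -0.3]
gripper_width: 0.847
grasp_force: 0.0
```

Call:
jog_arm(motion="100 0 0 0 0 0 0; 100 0 0 0.05 0 0 0; 100 0 0 0.13 0 0 0; 100 0 0 0.17 0 0 0; 100 0 0 0.17 0 0 0")

```text
time: 37.42
tool_pos: [0.5096, -0.0064, 0.1291]
tool_rot: [-0.0, 0.996, 0.092, -0.002]
contact_force: [0.1, 0.4, 0.6]
gripper_width: 0.998
grasp_force: 0.0
```

```bash
python3 -c "
from h import *
f=save('wrist','w10.png');W=cloud(f)
r=rel([.511,-.0055,.022])
for n in ['old_jar']:
  for d in cut_out('wrist',n)[:2]:
    k=d['pixels']&(abs(W[...,2]-.125)<.004); Q=W[k]; print(d['p'],k.sum(),cv2.minAreaRect((Q[:,:2]*1000).astype(np.float32)) if k.sum()>50 else 0)
# fingers: nearest points low
P=W.reshape(-1,3);P=P[~np.isnan(P[:,0])];rr=R.from_quat(np.roll(state()['tool_rot'],-1));q=rr.inv().apply(P-state()['tool_pos'])
k=(abs(q[:,0])<.013)&(abs(q[:,1])>.03)&(abs(q[:,1])<.065)&(P[:,2]>.13)
for s in (1,-1):
  a=q[k&(q[:,1]*s>0)]; print(s,len(a),a.min(0),a.max(0)) if len(a) else 0
"
```

```text
t 37.475 tcp [ 0.511  -0.0064  0.131 ] shift [ 0.0006 -0.0017  0.2179]
0.67 9068 ((511.4181213378906, -6.471469879150391), (56.29718017578125, 54.553688049316406), 9.460762023925781)
0.37 0 0
1 15517 [-0.01299724  0.0301314  -0.12647037] [ 0.01299124  0.06499856 -0.04645344]
-1 16173 [-0.01299411 -0.06499905 -0.12510384] [ 0.01299944 -0.03006989 -0.04693219]
```

Call:
jog_arm(motion="100 0 0 0.06 0 0 0; 100 0 0 0.12 0 0 0; 100 0 0 0.17 0 0 0; 100 0 0 0.2 0 0 0; 100 0 0 0.21 0 0 0")

```text
time: 38.15
tool_pos: [0.5118, -0.0058, 0.0265]
tool_rot: [0.0, 0.996, 0.093, 0.0]
contact_force: [-0.7, 0.3, 0.3]
gripper_width: 0.998
grasp_force: 0.0
```

Call:
jog_arm(motion="70 0 0 0 0 0 0; 70 0 0 0 0 0 0; 70 0 0 0 0 0 0; 70 0 0 0 0 0 0; 70 0 0 0 0 0 0")

```text
time: 38.78
tool_pos: [0.5127, -0.0059, 0.0278]
tool_rot: [0.0, 0.996, 0.093, 0.001]
contact_force: [-0.6, 0.3, 6.1]
gripper_width: 0.725
grasp_force: 67.2
```

Opening 0.725 means it now holds the 64 mm body. Pulling gently to the stop.

Call:
jog_arm(motion="70 -0.001 0 0 0 0 0; 70 -0.002 0 0 0 0 0; 70 -0.003 0 0 0 0 0; 70 -0.004 0 0 0 0 0; 70 -0.004 0 0 0 0 0")

```text
time: 39.4
tool_pos: [0.5116, -0.0062, 0.0278]
tool_rot: [0.0, 0.996, 0.093, 0.003]
contact_force: [4.3, 1.1, 5.3]
gripper_width: 0.731
grasp_force: 67.2
```

Call:
jog_arm(motion="70 -0.001 0 0 0 0 0; 70 -0.002 0 0 0 0 0; 70 -0.003 0 0 0 0 0; 70 -0.004 0 0 0 0 0; 70 -0.004 0 0 0 0 0")

```text
time: 40.02
tool_pos: [0.51, -0.0066, 0.0279]
tool_rot: [0.0, 0.996, 0.093, 0.003]
contact_force: [4.9, 0.9, 4.6]
gripper_width: 0.724
grasp_force: 67.2
```

Still sliding at a steady 5 N, so there was a gap.

Call:
jog_arm(motion="70 -0.001 0 0 0 0 0; 70 -0.002 0 0 0 0 0; 70 -0.003 0 0 0 0 0; 70 -0.004 0 0 0 0 0; 70 -0.004 0 0 0 0 0")

```text
time: 40.65
tool_pos: [0.51, -0.0066, 0.0281]
tool_rot: [0.0, 0.996, 0.093, 0.006]
contact_force: [11.5, 2.7, 0.2]
gripper_width: 0.725
grasp_force: 66.7
```

Call:
jog_arm(motion="70 -0.001 0 0 0 0 0; 70 -0.002 0 0 0 0 0; 70 -0.002 0 0 0 0 0; 70 -0.002 0 0 0 0 0; 70 -0.002 0 0 0 0 0")

```text
time: 41.28
tool_pos: [0.51, -0.0066, 0.0284]
tool_rot: [0.0, 0.996, 0.093, 0.007]
contact_force: [14.6, 3.3, -1.3]
gripper_width: 0.723
grasp_force: 66.5
```

Hard contact: the tool no longer moves and the force rises to 14.6 N. I'm easing off the force, then releasing.

Call:
jog_arm(motion="70 0.002 0 0 0 0 0; 70 0.004 0 0 0 0 0; 70 0.004 0 0 0 0 0; 100 0.004 0 0 0 0 0; 100 0.004 0 0 0 0 0")

```text
time: 41.9
tool_pos: [0.5048, -0.0065, 0.0249]
tool_rot: [-0.0, 0.996, 0.093, -0.002]
contact_force: [0.0, -0.6, -0.4]
gripper_width: 0.996
grasp_force: 0.0
```

Call:
jog_arm(motion="100 0.004 0 0 0 0 0; 100 0.004 0 0 0 0 0; 100 0.004 0 0 0 0 0; 100 0.004 0 -0.04 0 0 0; 100 0.004 0 -0.1 0 0 0")

```text
time: 42.52
tool_pos: [0.5071, -0.0061, 0.0754]
tool_rot: [-0.0, 0.996, 0.093, -0.001]
contact_force: [0.1, 0.0, 0.1]
gripper_width: 1.002
grasp_force: 0.0
```

Call:
jog_arm(motion="100 0 0 -0.1 0 0 0; 100 0 0 -0.2 0 0 0; 100 0 0 -0.3 0 0 0; 100 0 0 -0.36 0 0 0; 100 0 0 -0.36 0 0 0")

```text
time: 43.15
tool_pos: [0.5099, -0.0065, 0.2596]
tool_rot: [0.001, 0.996, 0.093, 0.003]
contact_force: [0.2, -0.3, 0.1]
gripper_width: 0.998
grasp_force: 0.0
```

```bash
python3 w.py w11.png old_jar new_jar; python3 g.py wrist; python3 -c "
from h import *
print(state()['contact_force'])"
```

```text
old_jar [([0.508, -0.006, 0.042], 0.9)]
0.61 4327 top 0.1255 [array([509.4,  -7.2]), array([55.5, 55.6]), np.float64(26.0)]
new_jar [([0.59, 0.016, 0.041], 0.62)]
0.91 4546 top 0.1255 [array([587.6,  13.7]), array([55.4, 55.4]), np.float64(11.4)]
stop top X [-0.0868 -0.0842 -0.0809] 130
cap X [-0.0752 -0.0216] Y [-0.0332  0.0202]
rails Y [-0.0451  0.0409]
back rail X [0.0839 0.0902]
[0.15136101 0.31658686 0.54961248]
```

```bash
python3 -c "
from plant import job_done
print(job_done())"
```

```text
the job is handed in; nothing more can be done
None
```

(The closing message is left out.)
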